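Wipe the deburring board clear and hang up the scraper

TASK

Clear the deburring board with the scraper: take the scraper by its orange handle and wipe all four brass offcuts over the board's open end into the blue chip tray, without touching the offcuts with the fingers. Then put the scraper away by hanging it astride the bar of the tool rail, fully down on the bar between the posts, where there is room beside the roll of green tape; do not push the roll along, and leave the other things on the bench where they are.

Things in the scene. Friction and masses are not known exactly. Their poses are not given: they have to be found in the camera images.
- deburr_board: fixed deburring board: white work face 170 mm long (x) and 104 mm wide (y) between aluminium rims that stand 8 mm above it, along both long sides and across the +x end (inner side at x = +77 mm). The -x end, towards the robot, is open; its edge is at x = -85 mm. Origin at the centre of the underside of the board without the tray; the face is 14 mm above it
- board_face (a point): centre of the board's white work face, axes as the board's; the offcuts lie within 16 to 36 mm of its y = 0 line on either side and between x = -61 and +6 mm (their centres)
- tray_floor (a point): centre of the floor of the blue sheet-metal chip tray at the open end of the board (axes as the board's). Inside 64 mm in x and 114 mm in y; floor 11 mm below the board's face, side walls as high as the rims, front wall 29 mm above the bench, no wall towards the board
- chip_0: bent brass offcut, a shallow arch 26 mm long (its x), 12 mm wide, 9 mm high, 11 g, lying on the board; origin at the middle of its underside
- chip_1: bent brass offcut, a shallow arch 26 mm long (its x), 12 mm wide, 9 mm high, 11 g, lying on the board; origin at the middle of its underside
- chip_2: bent brass offcut, a shallow arch 26 mm long (its x), 12 mm wide, 9 mm high, 11 g, lying on the board; origin at the middle of its underside
- chip_3: bent brass offcut, a shallow arch 26 mm long (its x), 12 mm wide, 9 mm high, 11 g, lying on the board; origin at the middle of its underside
- scraper: scraper of folded aluminium, like a narrow roof on two upright legs: 90 mm long (y), 33 mm deep (x) over its two black rubber lips, 102 mm tall, both sides alike; orange bar handle on top, 14 mm thick (x), 72 mm long (y), 66 to 102 mm up. Open below and at the ends: 23 mm clear between the legs, a 45-degree V above 49 mm. Origin midway between the lips' lower edges. 0.22 kg, stands loose
- scraper_handle (a point): middle of the orange handle, 84 mm above the scraper's origin
- scraper_seat (a point): point inside the V of the scraper, 52.7 mm above its origin, that lies on the bar's axis when the scraper sits fully down astride the bar
- tool_rail: fixed tool rail: round steel bar, 12 mm in diameter, along its y on two posts at y = -140 and +140 mm, with black clamp blocks reaching 13 mm above the bar's axis; bare bar from y = -131 to +131 mm. Base plate 45x320x6 mm; origin at the centre of its underside, bar axis 150 mm above it
- bar_mid (a point): middle of the bar on its axis, axes as the rail's
- roll_center (a point): centre, on the bar's axis, of the roll of green tape that hangs on the bar: 62 mm in diameter, 27 mm long along the bar with its hub; it can slide along the bar and starts anywhere from end to end
- flux_bottle: small brown bottle with a red cap, 31 mm across, 90 mm tall; origin at the centre of its foot; not to be disturbed
- glue_bottle: small white bottle with a red spout, 29 mm across, 75 mm tall; origin at the centre of its foot; not to be disturbed
- bin_yellow: open yellow parts bin, 101x72x51 mm; origin at the centre of its underside; not to be disturbed
- side_cutter: side cutters with red grips, lying flat, 141 mm long, 11 mm high; origin at the centre of the underside; not to be disturbed

How it is judged:
On the way, in this order (a step that is already met when the one before it is completed fails the run):
1. all four offcuts have been wiped into the chip tray (x of chip_0 in the frame of tray_floor between -0.033 and 0.033 m and y of chip_0 in the frame of tray_floor between -0.058 and 0.058 m and z of chip_0 in the frame of tray_floor between -0.005 and 0.018 m and x of chip_1 in the frame of tray_floor between -0.033 and 0.033 m and y of chip_1 in the frame of tray_floor between -0.058 and 0.058 m and z of chip_1 in the frame of tray_floor between -0.005 and 0.018 m and x of chip_2 in the frame of tray_floor between -0.033 and 0.033 m and y of chip_2 in the frame of tray_floor between -0.058 and 0.058 m and z of chip_2 in the frame of tray_floor between -0.005 and 0.018 m and x of chip_3 in the frame of tray_floor between -0.033 and 0.033 m and y of chip_3 in the frame of tray_floor between -0.058 and 0.058 m and z of chip_3 in the frame of tray_floor between -0.005 and 0.018 m), for 0.2 s.
2. the scraper hangs fully down astride the bar of the tool rail (x of scraper_seat in the frame of bar_mid between -0.006 and 0.006 m and z of scraper_seat in the frame of bar_mid between -0.006 and 0.006 m and y of scraper_seat in the frame of bar_mid between -0.09 and 0.09 m and angle between the y axis of scraper and the y axis of tool_rail, either way round below 0.2 rad and angle between scraper's own z axis and vertical below 0.4 rad and contact force between scraper and tool_rail above 0.5 N and contact force between scraper and the fingers below 0.05 N and linear speed of scraper below 0.02 m/s), for 0.2 s.
At the end, for the whole second after the job is handed in: All four offcuts lie in the chip tray, less than 18 mm above its floor; the released scraper hangs at rest astride the bar between the posts: seat point within 6 mm of the bar's axis and 90 mm of its middle, along the bar within 0.2 rad, upright within 0.4 rad, its weight on the rail (all of step 1 and all of step 2); the robot touches nothing.
It fails at once if the fingers touch an offcut (contact force between the fingers and chip_0 above 0.5 N or contact force between the fingers and chip_1 above 0.5 N or contact force between the fingers and chip_2 above 0.5 N or contact force between the fingers and chip_3 above 0.5 N).
It fails at once if the roll of green tape is pushed more than 10 mm along the bar (distance of roll_center from where it was at the start of the episode above 0.01 m).
It fails at once if a bystander on the bench is moved more than 20 mm (distance of any of flux_bottle, glue_bottle, bin_yellow, side_cutter from where it was at the start of the episode above 0.02 m).
It also fails if it takes over 51 s, if anything falls off the work surface, if the arm or the gripper's body presses on something with over 40 N, if the wrist force passes 120 N, or if a joint passes its speed limit or range.

ROBOT

A 7-joint arm with a two-finger parallel gripper is mounted at the origin on a cart in front of the work surface, level with it; the furniture and walls round the work are solid. World frame = base frame: x ahead of the robot, y to its left, z up, the work surface at z = 0. Lengths are in m, angles in rad, forces in N, time in s.
With the tool pointing down it reaches from about 0.425 to 0.875 m from the base axis. Payload 4.7 kg.
Tool frame: the origin (TCP) lies on the centre line of the jaws, within the pads' length; the fingertips stand bot.tip_extent ahead of it and the grasp point (between the pads) lies 11 mm behind it (bot.tip_extent is the distance from the TCP to the fingertips, in m); x points along the fingers, y is the direction in which the jaws open and shut, and the axes are right-handed (so a half turn about x gives the same grasp; the last joint's range is limited). The gripper opens to 87 mm and grips with 3 to 60 N. Pads are 19 mm wide; open, the fingers measure 117 mm over their backs; the gripper's body (75 mm by 190 mm) begins 51 mm behind the grasp point.
Start: joints at [-1.163, 0.321, -0.07, 1.45, 0.023, 1.371, -0.057], TCP at [0.249, 0.6, 0.231] pointing down, gripper open.
Joint ranges: [-2.86, 2.86], [-0.3, 2.09], [-1.38, 1.24], [0.06, 2.45], [-1.56, 4.7], [0.09, 2.05], [-2.69, 2.69]. Speed limits (rad/s): [2.57, 2.57, 3.14, 3.14, 3.14, 3.14, 3.14].

INTERFACE

Orientations are given as [roll, pitch, yaw] about the fixed x, y, z axes, in that order (R = Rz(yaw) Ry(pitch) Rx(roll)).
In Python, from rig import bot, viewer gives the robot as it stands.
- The arm moves only by the tool send_rows, never from a script. Its argument "rows" is a list of rows, each an object of numbers: "x", "y", "z": the shift along the tool's x, y, z in m; "wx", "wy", "wz": the turn, a rotation vector about the tool's x, y, z in units of 6 degrees (1.0 is 6 degrees); "claw": the finger opening in m, from 0 to 0.087. In form: [{"x": .., "y": .., "z": .., "wx": .., "wy": .., "wz": .., "claw": ..}, ...]. A call has 1 to 12 rows; each row is the pose to reach, as a shift and turn from the pose commanded when the call began, along the tool's axes at that moment; what a row does not reach only later rows make up. A row lasts 1/8 s, in which the tool goes at most 62.5 mm and 10.7 degrees, less where a joint would pass 70% of its speed; a pose out of reach is approached as far as the arm can. A call with a gripper value outside its range is refused whole. The fingers move at their own pace and stop on an object; "squeeze" is the grip in N (left out, the last holds). Time passes only in rows, so rows that repeat a pose let the fingers close. It gives the time, the measured TCP pose, the force and the opening at its end, in the units of the state.
- bot.state(): the state, without advancing time (a new reading comes with each control period).
- viewer.capture(name): name is "scene" or "top" or "wrist"; returns a dict with "img" (480x640x3 uint8, blue, green, red), "fx", "fy", "cx", "cy" (pixels), "R" (3x3) and "t" (3): a world point X has camera coordinates R X + t; the wrist camera has in their place "tool_from_camera" (4x4, takes a point from camera to tool coordinates, whose origin is the TCP and whose axes are the tool frame's). Camera axes: x right, y down, z forward; pixel columns grow to the right and rows downward; lengths in m; the calibration is good to about 2 mm. A picture is of the moment at which its call begins: read the wrist's pose just before it. There is no depth.
- bot.job_done(): hands the job in, once; it reports no verdict.
The state is a dict: "time": time; "q": joint angles; "qvel": joint speeds; "effort": joint torques, N m; "eef_pos": TCP position; "ee_rot": TCP orientation; "wrist_force": force on the tool from outside, world axes, zero at the start; "moment": the same for the moment, N m; "finger_gap": finger opening in m.
Only numpy, scipy, OpenCV 4.12 (cv2) and the standard library are available. Lean on these libraries where they do the work, as an engineer would, in place of code of your own. Each camera call takes 0.05 s, during which the arm holds its last target. There are 200 camera calls.

## Working session

There is one attempt and no reset: what is moved stays moved. The work goes in short steps, Python scripts to look and compute and a tool call to move; the robot and the scene stay as the last step left them, time stands still between calls to the robot, and variables do not carry over. Pictures are saved under pics/ and viewed, about 8 in all and at most 12, crops included, and the job is handed in when it is done.

Besides the shell and the picture viewer there is one more tool, called after "Request:" as name([rows], argument=value, ...), one row to a line, values as JSON. send_rows: Moves the arm, as the interface text tells. Its arguments: {"type":"object","properties":{"rows":{"type":"array","items":{"type":"object","properties":{"x":{"type":"number"},"y":{"type":"number"},"z":{"type":"number"},"wx":{"type":"number"},"wy":{"type":"number"},"wz":{"type":"number"},"claw":{"type":"number"}}}},"squeeze":{"type":"number"}},"required":["rows"]}

```bash
mkdir -p pics; ls
python3 - <<'E'
from rig import bot, viewer
import cv2, numpy as np, pickle
s=bot.state(); print(s['time'],s['eef_pos'],s['ee_rot'],s['finger_gap'],bot.tip_extent)
for n in("scene","top"):
    c=viewer.capture(n); cv2.imwrite(f"pics/{n}0.png",c["img"]); pickle.dump(c,open(f"pics/{n}0.pkl","wb")); print(n,c['fx'],c['fy'],c['cx'],c['cy'],np.round(c['R'],3).tolist(),np.round(c['t'],3), -c['R'].T@c['t'])
E
```

```text
pics
0.0 [0.24924627 0.59972793 0.22944445] [-1.50191019  1.5688525  -1.89567134] 0.08705003564590724 0.008
scene 569.8103177216296 569.8103177216296 312.13600878828026 239.8826053474671 [[0.478, -0.878, 0.012], [-0.388, -0.223, -0.894], [0.788, 0.423, -0.448]] [-0.297  0.305  0.829] [-0.3925246  -0.54377714  0.64701604]
top 435.00758995977145 435.00758995977145 315.880117166041 246.8643453820058 [[-0.009, -1.0, 0.013], [-0.987, 0.006, -0.158], [0.158, -0.014, -0.987]] [-0.075  0.543  0.889] [ 0.39493902 -0.06614036  0.96502159]
```

View pics/scene0.png

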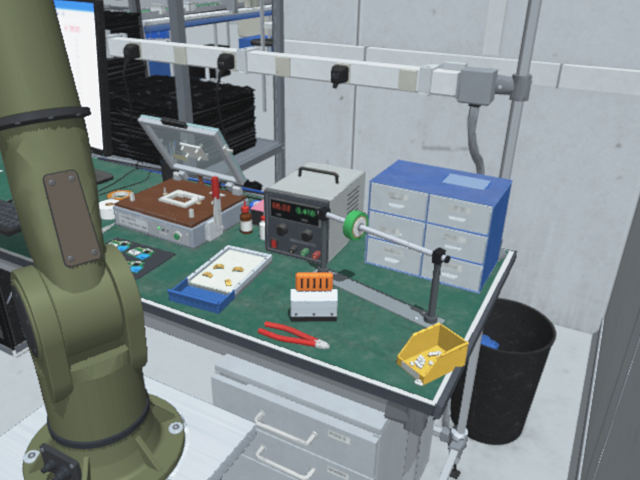

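View pics/top0.png

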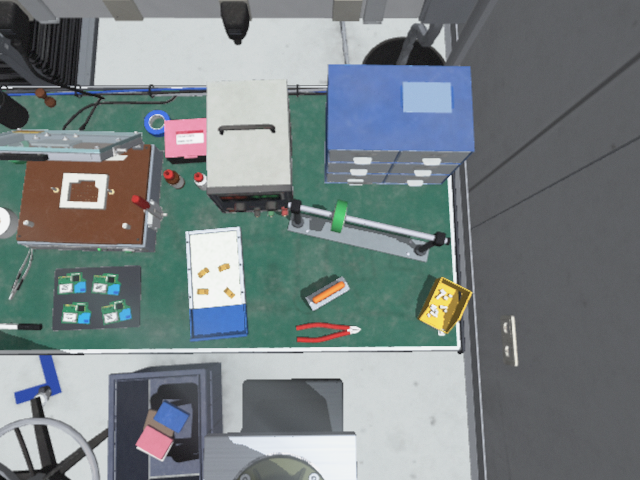

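The scene view shows the scraper at about (315,297), the rail running (330,215)–(440,255) with the green roll at (355,225), and the board at (235,270). In the top view the handle is at (328,291), the roll at (340,216), the clamps at (296,208) and (440,239), and the board corners at about (186,230), (240,228) and (246,336). Next I measure.

```bash
cat > h.py <<'E'
import numpy as np, cv2, pickle
def load(n): return pickle.load(open(f"pics/{n}.pkl","rb"))
def ray(c,u,v):
    d=c['R'].T@np.array([(u-c['cx'])/c['fx'],(v-c['cy'])/c['fy'],1]); return -c['R'].T@c['t'],d
def onz(c,u,v,z):
    o,d=ray(c,u,v); return o+d*(z-o[2])/d[2]
def proj(c,X):
    p=c['R']@np.asarray(X)+c['t']; return c['fx']*p[0]/p[2]+c['cx'],c['fy']*p[1]/p[2]+c['cy']
def tri(c1,p1,c2,p2):
    o1,d1=ray(c1,*p1);o2,d2=ray(c2,*p2)
    A=np.stack([d1,-d2],1);s=np.linalg.lstsq(A,o2-o1,rcond=None)[0]
    a=o1+s[0]*d1;b=o2+s[1]*d2;return (a+b)/2,np.linalg.norm(a-b)
def mask(img,lo,hi,roi):
    h=cv2.cvtColor(img,cv2.COLOR_BGR2HSV);m=cv2.inRange(h,lo,hi);k=np.zeros_like(m);x0,y0,x1,y1=roi;k[y0:y1,x0:x1]=m[y0:y1,x0:x1];return k
def blobs(m,amin=15):
    cs,_=cv2.findContours(m,cv2.RETR_EXTERNAL,cv2.CHAIN_APPROX_NONE)
    return [(cv2.contourArea(q),cv2.minAreaRect(q)) for q in cs if cv2.contourArea(q)>=amin]
E
python3 - <<'E'
from h import *
t=load("top0");s=load("scene0")
np.set_printoptions(precision=4,suppress=True)
for nm,lo,hi,roi in [("orange",(5,150,120),(18,255,255),(290,260,370,320)),("green",(50,150,100),(75,255,255),(320,190,360,245)),("tray",(100,120,60),(120,255,255),(180,295,255,345)),("chips",(12,60,80),(32,255,255),(190,240,245,305)),("white",(0,0,215),(180,30,255),(180,220,250,315))]:
    for a,r in blobs(mask(t['img'],lo,hi,roi)): print("top",nm,a,np.round(r[0],1),np.round(r[1],1),round(r[2],1), np.round(cv2.boxPoints(r),1).tolist())
for nm,lo,hi,roi in [("orange",(5,150,120),(18,255,255),(280,260,345,300)),("green",(50,150,100),(75,255,255),(335,200,375,245))]:
    for a,r in blobs(mask(s['img'],lo,hi,roi)): print("scene",nm,a,np.round(r[0],1),np.round(r[1],1),round(r[2],1),np.round(cv2.boxPoints(r),1).tolist())
a=cv2.resize(t['img'][180:345,170:470],None,fx=2.6,fy=2.6,interpolation=cv2.INTER_CUBIC)
cv2.imwrite("pics/c1.png",a)
b=cv2.resize(s['img'][150:400,150:480],None,fx=2.4,fy=2.4,interpolation=cv2.INTER_CUBIC);cv2.imwrite("pics/c2.png",b)
E
```

```text
top orange 180.0 [328. 292.] [ 6.3 35. ] 59.4 [[311.29998779296875, 298.20001220703125], [341.3999938964844, 280.3999938964844], [344.70001220703125, 285.79998779296875], [314.6000061035156, 303.6000061035156]]
top tray 1621.0 [217.8 322.6] [32.2 58.5] 84.8 [[187.1999969482422, 309.20001220703125], [245.39999389648438, 303.8999938964844], [248.39999389648438, 336.0], [190.10000610351562, 341.29998779296875]]
top chips 40.0 [202.4 291. ] [10.8  5. ] 5.7 [[196.8000030517578, 293.0], [197.3000030517578, 288.0], [208.10000610351562, 289.1000061035156], [207.60000610351562, 294.1000061035156]]
top chips 47.0 [229.  292.5] [10.6  4.9] 45.0 [[223.5, 290.5], [227.0, 287.0], [234.5, 294.5], [231.0, 298.0]]
top chips 45.5 [202.7 272. ] [ 5.2 10.8] 53.1 [[196.8000030517578, 273.1000061035156], [205.5, 266.6000061035156], [208.60000610351562, 270.79998779296875], [200.0, 277.29998779296875]]
top chips 44.0 [223.5 266.7] [ 5.5 10.8] 69.4 [[217.5, 266.1000061035156], [227.60000610351562, 262.29998779296875], [229.5, 267.3999938964844], [219.5, 271.20001220703125]]
top white 67.0 [189.5 289. ] [36.  3.] 90.0 [[188.0, 271.0], [191.0, 271.0], [191.0, 307.0], [188.0, 307.0]]
top white 44.0 [187.7 255. ] [24.1  2.8] 86.6 [[185.6999969482422, 243.10000610351562], [188.39999389648438, 242.89999389648438], [189.8000030517578, 267.0], [187.10000610351562, 267.1000061035156]]
top white 3736.0 [215.4 267.2] [77.1 53.8] 84.9 [[185.1999969482422, 231.1999969482422], [238.8000030517578, 226.39999389648438], [245.60000610351562, 303.20001220703125], [192.0, 308.0]]
scene orange 571.5 [314. 281.] [17.5 36.6] 87.4 [[295.29998779296875, 273.0], [331.79998779296875, 271.3999938964844], [332.6000061035156, 288.8999938964844], [296.1000061035156, 290.5]]
```

View pics/c1.png

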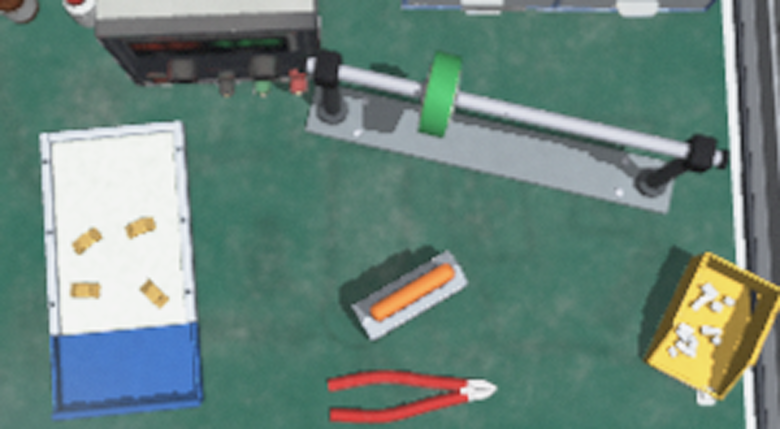

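View pics/c2.png

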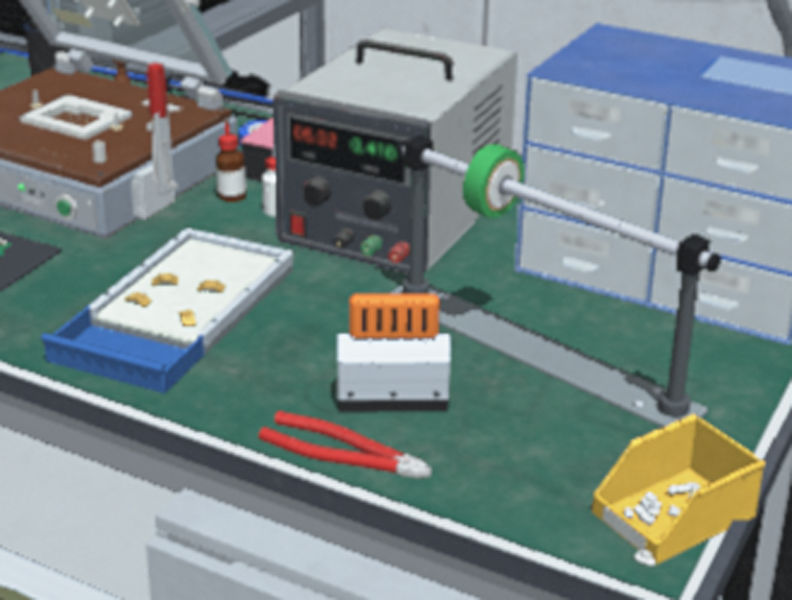

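The crops confirm the clamps at top-view (295,205) and (440.4,238.5), the roll at (339.6,216.5), and free bar to the right of the roll. All four chips lie near the middle of the face.

Run:
```python
from h import *
t=load("top0");s=load("scene0")
np.set_printoptions(precision=4,suppress=True)
def C(p): return 170+p[0]/2.6,180+p[1]/2.6
def S(p): return 150+p[0]/2.4,150+p[1]/2.4
L=onz(t,*C((325,60)),.163);Rr=onz(t,*C((704,147)),.163)
print("clamps",L,Rr,np.linalg.norm(L-Rr),"mid",(L+Rr)/2,"ang",np.degrees(np.arctan2(*(L-Rr)[[0,1]]*np.array([-1,1]))))
print("tri clampL",tri(t,C((325,65)),s,S((415,152))),"R",tri(t,C((703,152)),s,S((693,254))))
print("roll tri",tri(t,C((441,95)),s,S((493,181))))
d=(L-Rr)/np.linalg.norm(L-Rr)
# bar points z=.15
for p in [(385,83),(480,103),(600,130),(650,141)]: print("bar",onz(t,*C(p),.156))
r=onz(t,*C((441,95)),.165);print("roll",r,"along",(r-(L+Rr)/2)@d)
# handle
a=onz(t,*C((375,313)),.1);b=onz(t,*C((450,270)),.1)
print("handle",onz(t,328,292,.1),"ends",a,b,np.linalg.norm(a-b),np.degrees(np.arctan2((b-a)[1],(b-a)[0])))
print("handle tri",tri(t,(328,292),s,(315,274)))
for n,u in [("roof",[(350,297),(375,338),(467,279),(445,252)])]:
    P=[onz(t,*C(p),.06) for p in u];print(n,np.array(P),np.mean(P,0))
# board rim outer corners z .022+?
for p in [(41,134),(181,122),(51,334),(199,322)]: print("board",onz(t,*C(p),.022))
for p in [(202.4,291),(229,292.5),(202.7,272),(223.5,266.7)]: print("chip",onz(t,*p,.02))
print("traycorn",onz(t,*C((54,415)),.029),onz(t,*C((203,403)),.029))
print("tri tray",tri(t,C((54,415)),s,S((46,345))),tri(t,C((203,403)),s,S((168,376))))
print("cab",tri(t,(327,150),s,S((528,75))))
print("psu",tri(t,(209,190),s,S((277,93))), tri(t,(291,188),s,S((435,133))))
print("cutter",[onz(t,*C(p),.01) for p in[(330,383),(330,415),(495,388),(400,372)]])
print("bin",[onz(t,*C(p),.05) for p in[(706,253),(645,355),(720,398)]])
```

```text
clamps [ 0.6079 -0.0385  0.163 ] [ 0.5417 -0.3125  0.163 ] 0.2819453680885189 mid [ 0.5748 -0.1755  0.163 ] ang -13.585100302444065
tri clampL (array([ 0.6062, -0.0358,  0.1503]), np.float64(0.005126253666415756)) R (array([ 0.5388, -0.3125,  0.1523]), np.float64(0.005026958803406775))
roll tri (array([ 0.5832, -0.1221,  0.1512]), np.float64(0.0033811370142018105))
bar [ 0.5922 -0.0822  0.156 ]
bar [ 0.5768 -0.1517  0.156 ]
bar [ 0.5561 -0.2391  0.156 ]
bar [ 0.5477 -0.2754  0.156 ]
roll [ 0.5809 -0.1226  0.165 ] along 0.05285580576085204
handle [ 0.4429 -0.1015  0.1   ] ends [ 0.4266 -0.0741  0.1   ] [ 0.4588 -0.1317  0.1   ] 0.06600883026205899 -60.801905542243794
handle tri (array([ 0.4431, -0.1018,  0.1006]), np.float64(0.0007549258940669172))
roof [[ 0.4409 -0.0546  0.06  ]
 [ 0.4084 -0.0743  0.06  ]
 [ 0.4545 -0.1482  0.06  ]
 [ 0.4763 -0.131   0.06  ]] [ 0.445 -0.102  0.06 ]
board [0.5822 0.2066 0.022 ]
board [0.5918 0.0886 0.022 ]
board [0.4145 0.1919 0.022 ]
board [0.4233 0.0705 0.022 ]
chip [0.4516 0.1664 0.02  ]
chip [0.448 0.109 0.02 ]
chip [0.4928 0.167  0.02  ]
chip [0.504  0.1223 0.02  ]
traycorn [0.3495 0.1852 0.029 ] [0.3579 0.0652 0.029 ]
tri tray (array([0.3491, 0.1879, 0.0178]), np.float64(0.0005478608117580636)) (array([0.3581, 0.0656, 0.0207]), np.float64(0.0017221492693104648))
cab (array([ 0.6969, -0.0994,  0.2057]), np.float64(0.001533701562119859))
psu (array([0.6322, 0.1267, 0.1654]), np.float64(0.005471060599072196)) (array([ 0.6413, -0.0325,  0.1546]), np.float64(0.0046385433878395246))
cutter [array([ 0.3725, -0.0371,  0.01  ]), array([ 0.3465, -0.0371,  0.01  ]), array([ 0.3672, -0.1742,  0.01  ]), array([ 0.381 , -0.0953,  0.01  ])]
bin [array([ 0.4748, -0.3441,  0.05  ]), array([ 0.3933, -0.2906,  0.05  ]), array([ 0.359, -0.349,  0.05 ])]
```

```bash
cat >> h.py <<'E'
from scipy.spatial.transform import Rotation as Ro
def toolR(ang):
    "tool x down, tool y at world angle ang deg"
    a=np.radians(ang);x=np.array([0,0,-1.]);y=np.array([np.cos(a),np.sin(a),0]);return np.stack([x,y,np.cross(x,y)],1)
def plan(st,pts):
    "print shifts from state pose for (pos,jaw angle)"
    R0=Ro.from_euler('xyz',st['ee_rot']).as_matrix();p0=np.array(st['eef_pos'])
    print("now",p0.round(4),"jaw",np.degrees(np.arctan2(R0[1,1],R0[0,1])).round(2),"down",R0[:,0].round(4))
    for p,a in pts:
        w=Ro.from_matrix(R0.T@toolR(a)).as_rotvec()/np.radians(6)
        print(p,a,"->",(R0.T@(np.array(p)-p0)).round(4),"w",w.round(3))
E
python3 - <<'E'
from h import *
from rig import bot
np.set_printoptions(precision=4,suppress=True)
t=load("top0");s=load("scene0")
C=lambda p:(170+p[0]/2.6,180+p[1]/2.6); S=lambda p:(150+p[0]/2.4,150+p[1]/2.4)
print("bottom z=.008: scene",onz(s,*S((280,240)),.008),onz(s,*S((400,280)),.008),"top",onz(t,*C((140,83)),.008))
for x in(.62,.63,.64,.65):
  for c,p in((t,C((97,20))),(t,C((318,12))),(s,S((277,93))),(s,S((435,133)))):
    o,d=ray(c,*p);print(x,o+d*(x-o[0])/d[0])
plan(bot.state(),[((.45,.25,.25),30),((.443,-.102,.17),30),((.443,-.102,.077),30),((.443,-.102,.17),-150),((.443,-.102,.17),-60)])
E
```

```text
bottom z=.008: scene [0.6288 0.1288 0.008 ] [ 0.6163 -0.0147  0.008 ] top [0.6294 0.127  0.008 ]
0.62 [0.62   0.1132 0.2253]
0.62 [ 0.62   -0.0366  0.2411]
0.62 [0.62   0.1219 0.1706]
0.62 [ 0.62   -0.0456  0.1655]
0.63 [0.63   0.1211 0.1924]
0.63 [ 0.63   -0.0353  0.2089]
0.63 [0.63   0.1285 0.1659]
0.63 [ 0.63   -0.0407  0.1607]
0.64 [0.64   0.1291 0.1595]
0.64 [ 0.64   -0.0339  0.1767]
0.64 [0.64   0.1351 0.1612]
0.64 [ 0.64   -0.0357  0.156 ]
0.65 [0.65   0.1371 0.1267]
0.65 [ 0.65   -0.0326  0.1446]
0.65 [0.65   0.1416 0.1565]
0.65 [ 0.65   -0.0308  0.1512]
now [0.2493 0.5998 0.2296] jaw 67.44 down [-0.0006 -0.0017 -1.    ]
(0.45, 0.25, 0.25) 30 -> [-0.02   -0.246   0.3196] w [6.24  0.006 0.016]
(0.443, -0.102, 0.17) 30 -> [ 0.0606 -0.5736  0.4482] w [6.24  0.006 0.016]
(0.443, -0.102, 0.077) 30 -> [ 0.1536 -0.5735  0.4482] w [6.24  0.006 0.016]
(0.443, -0.102, 0.17) -150 -> [ 0.0606 -0.5736  0.4482] w [-23.76   -0.021   0.008]
(0.443, -0.102, 0.17) -60 -> [ 0.0606 -0.5736  0.4482] w [21.24   0.019  0.008]
```

Request:
send_rows([
  {"x": -0.02,"y": -0.246,"z": 0.32,"wx": 6.24,"claw": 0.087},
  {"x": -0.02,"y": -0.246,"z": 0.32,"wx": 6.24,"claw": 0.087},
  {"x": -0.02,"y": -0.246,"z": 0.32,"wx": 6.24,"claw": 0.087},
  {"x": -0.02,"y": -0.246,"z": 0.32,"wx": 6.24,"claw": 0.087},
  {"x": -0.02,"y": -0.246,"z": 0.32,"wx": 6.24,"claw": 0.087},
  {"x": -0.02,"y": -0.246,"z": 0.32,"wx": 6.24,"claw": 0.087},
  {"x": 0.04,"y": -0.574,"z": 0.448,"wx": 6.24,"claw": 0.087},
  {"x": 0.04,"y": -0.574,"z": 0.448,"wx": 6.24,"claw": 0.087},
  {"x": 0.04,"y": -0.574,"z": 0.448,"wx": 6.24,"claw": 0.087},
  {"x": 0.04,"y": -0.574,"z": 0.448,"wx": 6.24,"claw": 0.087},
  {"x": 0.04,"y": -0.574,"z": 0.448,"wx": 6.24,"claw": 0.087},
  {"x": 0.04,"y": -0.574,"z": 0.448,"wx": 6.24,"claw": 0.087},
])

```text
$.rows[0]: bad value
```

Request:
send_rows([
  {"x": 0,"y": 0,"z": 0,"claw": 0.087},
  {"x": 0,"y": 0,"z": 0,"claw": 0.087},
])

```text
$.rows[0]: bad value
```

Run:
```python
from h import *
from rig import bot,viewer
np.set_printoptions(precision=4,suppress=True)
st=bot.state();w=viewer.capture("wrist");pickle.dump((st,w),open("pics/w1.pkl","wb"));cv2.imwrite("pics/w1.png",w["img"])
plan(st,[((.443,-.102,.077),30)]);print(st['time'],np.array(w['tool_from_camera']).round(3).tolist(),w['fx'])
```

```text
now [0.2493 0.5998 0.2296] jaw 67.44 down [-0.0006 -0.0017 -1.    ]
(0.443, -0.102, 0.077) 30 -> [ 0.1536 -0.5735  0.4482] w [6.24  0.006 0.016]
0.1 [[-0.001, -0.286, 0.958, -0.154], [1.0, -0.001, 0.001, 0.0], [0.001, 0.958, 0.286, -0.078], [0.0, 0.0, 0.0, 1.0]] 358.3480998078245
```

View pics/w1.png

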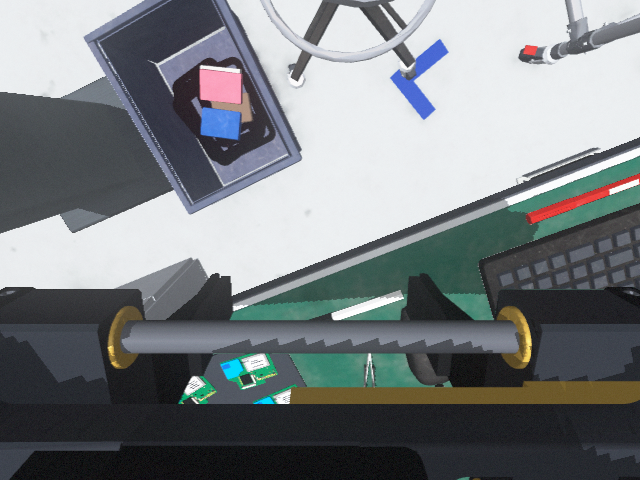

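The arm did not move because the rows were refused. This wrist picture is only the start view: gripper mechanism in the lower half, nothing useful. I'll send all the keys with a claw value safely inside its range.

Request:
send_rows([
  {"x": -0.02,"y": -0.246,"z": 0.32,"wx": 6.24,"wy": 0,"wz": 0,"claw": 0.085},
  {"x": -0.02,"y": -0.246,"z": 0.32,"wx": 6.24,"wy": 0,"wz": 0,"claw": 0.085},
  {"x": -0.02,"y": -0.246,"z": 0.32,"wx": 6.24,"wy": 0,"wz": 0,"claw": 0.085},
  {"x": -0.02,"y": -0.246,"z": 0.32,"wx": 6.24,"wy": 0,"wz": 0,"claw": 0.085},
  {"x": -0.02,"y": -0.246,"z": 0.32,"wx": 6.24,"wy": 0,"wz": 0,"claw": 0.085},
  {"x": -0.02,"y": -0.246,"z": 0.32,"wx": 6.24,"wy": 0,"wz": 0,"claw": 0.085},
  {"x": 0.04,"y": -0.574,"z": 0.448,"wx": 6.24,"wy": 0,"wz": 0,"claw": 0.085},
  {"x": 0.04,"y": -0.574,"z": 0.448,"wx": 6.24,"wy": 0,"wz": 0,"claw": 0.085},
  {"x": 0.04,"y": -0.574,"z": 0.448,"wx": 6.24,"wy": 0,"wz": 0,"claw": 0.085},
  {"x": 0.04,"y": -0.574,"z": 0.448,"wx": 6.24,"wy": 0,"wz": 0,"claw": 0.085},
  {"x": 0.04,"y": -0.574,"z": 0.448,"wx": 6.24,"wy": 0,"wz": 0,"claw": 0.085},
  {"x": 0.04,"y": -0.574,"z": 0.448,"wx": 6.24,"wy": 0,"wz": 0,"claw": 0.085},
])

```text
time: 1.65
eef_pos: [0.4424, -0.0968, 0.1914]
ee_rot: [1.71, 1.57, 0.663]
wrist_force: [1.0, -0.4, 0.8]
finger_gap: 0.0852
```

```bash
cat >> h.py <<'E'
def wristcam(st,w):
    T=np.eye(4);T[:3,:3]=Ro.from_euler('xyz',st['ee_rot']).as_matrix();T[:3,3]=st['eef_pos']
    W=np.linalg.inv(T@np.array(w['tool_from_camera']));c=dict(w);c['R']=W[:3,:3];c['t']=W[:3,3];return c
E
python3 - <<'E'
from h import *
from rig import bot,viewer
np.set_printoptions(precision=4,suppress=True)
st=bot.state();w=viewer.capture("wrist");c=wristcam(st,w);cv2.imwrite("pics/w2.png",w["img"])
for a,r in blobs(mask(w['img'],(5,150,100),(18,255,255),(0,0,640,480)),200):
    print(a,np.round(r[0]),np.round(r[1]),r[2]); P=np.array([onz(c,*p,.102) for p in cv2.boxPoints(r)]);print(P)
plan(st,[((.443,-.102,.079),30)])
E
```

```text
1438.5 [314. 248.] [97. 18.] 90.0
[[ 0.4189 -0.0735  0.102 ]
 [ 0.4296 -0.0673  0.102 ]
 [ 0.4664 -0.1307  0.102 ]
 [ 0.4547 -0.1374  0.102 ]]
now [ 0.4424 -0.0968  0.1914] jaw 30.01 down [ 0.001   0.0008 -1.    ]
(0.443, -0.102, 0.079) 30 -> [ 0.1124 -0.0022  0.0048] w [ 0.002 -0.002 -0.012]
```

Request:
send_rows([
  {"x": 0.05,"y": 0,"z": 0,"wx": 0,"wy": 0,"wz": 0,"claw": 0.085},
  {"x": 0.095,"y": 0,"z": 0,"wx": 0,"wy": 0,"wz": 0,"claw": 0.085},
  {"x": 0.111,"y": 0,"z": 0,"wx": 0,"wy": 0,"wz": 0,"claw": 0.085},
  {"x": 0.111,"y": 0,"z": 0,"wx": 0,"wy": 0,"wz": 0,"claw": 0.03},
  {"x": 0.111,"y": 0,"z": 0,"wx": 0,"wy": 0,"wz": 0,"claw": 0.005},
  {"x": 0.111,"y": 0,"z": 0,"wx": 0,"wy": 0,"wz": 0,"claw": 0.005},
  {"x": 0.111,"y": 0,"z": 0,"wx": 0,"wy": 0,"wz": 0,"claw": 0.005},
  {"x": 0.111,"y": 0,"z": 0,"wx": 0,"wy": 0,"wz": 0,"claw": 0.005},
], squeeze=45)

```text
time: 2.7
eef_pos: [0.4431, -0.0949, 0.081]
ee_rot: [1.383, 1.57, 0.336]
wrist_force: [-0.2, -0.1, -0.1]
finger_gap: 0.0427
```

Request:
send_rows([
  {"x": 0.001,"y": -0.0035,"z": 0.006,"wx": 0,"wy": 0,"wz": 0,"claw": 0.04},
  {"x": 0.001,"y": -0.0035,"z": 0.006,"wx": 0,"wy": 0,"wz": 0,"claw": 0.005},
  {"x": 0.001,"y": -0.0035,"z": 0.006,"wx": 0,"wy": 0,"wz": 0,"claw": 0.005},
  {"x": 0.001,"y": -0.0035,"z": 0.006,"wx": 0,"wy": 0,"wz": 0,"claw": 0.005},
  {"x": 0.001,"y": -0.0035,"z": 0.006,"wx": 0,"wy": 0,"wz": 0,"claw": 0.005},
  {"x": 0.001,"y": -0.0035,"z": 0.006,"wx": 0,"wy": 0,"wz": 0,"claw": 0.005},
  {"x": 0.001,"y": -0.0035,"z": 0.006,"wx": 0,"wy": 0,"wz": 0,"claw": 0.005},
  {"x": 0.001,"y": -0.0035,"z": 0.006,"wx": 0,"wy": 0,"wz": 0,"claw": 0.005},
], squeeze=45)

```text
time: 3.7
eef_pos: [0.4427, -0.1018, 0.0795]
ee_rot: [3.04, 1.571, 1.993]
wrist_force: [0.3, 0.8, -0.3]
finger_gap: 0.0136
```

Run:
```python
from h import *
from rig import bot
st=bot.state();print(st['time'],st['finger_gap'],st['wrist_force'])
z=st['eef_pos'][2]
plan(st,[((.443,-.102,z+.10),30),((.535,.142,z+.1),5),((.535,.142,z+.0155),5)])
```

```text
3.7 0.01363664121962051 [ 0.31304187  0.81200672 -0.31528284]
now [ 0.4427 -0.1018  0.0795] jaw 30.0 down [-1.e-04  2.e-04 -1.e+00]
(0.443, -0.102, np.float64(0.1795251985060226)) 30 -> [-0.1     0.0002  0.0003] w [ 0.    -0.002 -0.   ]
(0.535, 0.142, np.float64(0.1795251985060226)) 5 -> [-0.1     0.2019 -0.165 ] w [ 4.167e+00 -2.000e-03  0.000e+00]
(0.535, 0.142, np.float64(0.09502519850602259)) 5 -> [-0.0155  0.2019 -0.165 ] w [ 4.167e+00 -2.000e-03  0.000e+00]
```

Request:
send_rows([
  {"x": -0.04,"y": 0,"z": 0,"wx": 0,"wy": 0,"wz": 0,"claw": 0.005},
  {"x": -0.075,"y": 0.0,"z": 0,"wx": 0,"wy": 0,"wz": 0,"claw": 0.005},
  {"x": -0.08,"y": 0.04,"z": -0.033,"wx": 1,"wy": 0,"wz": 0,"claw": 0.005},
  {"x": -0.08,"y": 0.08,"z": -0.066,"wx": 2,"wy": 0,"wz": 0,"claw": 0.005},
  {"x": -0.08,"y": 0.12,"z": -0.1,"wx": 3,"wy": 0,"wz": 0,"claw": 0.005},
  {"x": -0.08,"y": 0.16,"z": -0.132,"wx": 4.17,"wy": 0,"wz": 0,"claw": 0.005},
  {"x": -0.08,"y": 0.202,"z": -0.165,"wx": 4.17,"wy": 0,"wz": 0,"claw": 0.005},
  {"x": -0.08,"y": 0.202,"z": -0.165,"wx": 4.17,"wy": 0,"wz": 0,"claw": 0.005},
  {"x": -0.08,"y": 0.202,"z": -0.165,"wx": 4.17,"wy": 0,"wz": 0,"claw": 0.005},
  {"x": -0.08,"y": 0.202,"z": -0.165,"wx": 4.17,"wy": 0,"wz": 0,"claw": 0.005},
])

```text
time: 4.95
eef_pos: [0.535, 0.1403, 0.1595]
ee_rot: [-0.881, 1.57, -2.367]
wrist_force: [-0.1, -0.3, -1.6]
finger_gap: 0.0133
```

Run:
```python
from h import *
from rig import bot,viewer
np.set_printoptions(precision=4,suppress=True)
st=bot.state();w=viewer.capture("wrist");c=wristcam(st,w)
print(st['time'],st['finger_gap'],st['wrist_force'])
plan(st,[((.535,.142,.0950),5)])
img=w['img'].copy()
s=viewer.capture("scene");pickle.dump((st,w,s),open("pics/w3.pkl","wb"))
a=cv2.resize(s['img'][150:320,130:380],(590,400))
cv2.imwrite("pics/m3.png",np.hstack([cv2.resize(img,(0,0),fx=.0+400/480,fy=400/480)[:, :], a])[:, :])
m=cv2.imread("pics/m3.png");m=cv2.resize(m,(800,int(m.shape[0]*800/m.shape[1])));cv2.imwrite("pics/m3.png",m)
```

```text
4.95 0.013298778336686412 [-0.0648 -0.3093 -1.5703]
now [0.535  0.1403 0.1595] jaw 4.86 down [-0.0004 -0.0004 -1.    ]
(0.535, 0.142, 0.095) 5 -> [ 0.0645  0.0002 -0.0017] w [-0.024  0.004  0.005]
```

View pics/m3.png

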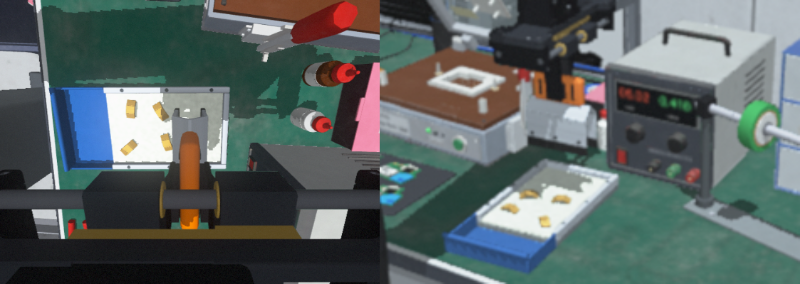

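The wrist half shows the board with its left rim along row 88, the +x rim near column 225 and the scraper above and right of all the chips. The scene half shows the scraper held straight and clear of the power supply. I'll check the board pose against this view.

Run:
```python
from h import *
np.set_printoptions(precision=4,suppress=True)
st,w,s=pickle.load(open("pics/w3.pkl","rb"));c=wristcam(st,w);k=1/.5936
P=[onz(c,x*k,y*k,.022) for x,y in[(52,88),(228,88),(229,165)]];print("outer",np.array(P))
print("edge",onz(c,108*k,92*k,.014),onz(c,113*k,160*k,.014))
B=np.array([.503,.139]);a=np.radians(5);M=np.array([[np.cos(a),np.sin(a)],[-np.sin(a),np.cos(a)]])
for p in P+[onz(c,108*k,92*k,.014),onz(c,113*k,160*k,.014)]: print((M@(p[:2]-B)).round(4))
for a_,r in blobs(mask(w['img'],(12,80,80),(32,255,255),(150,140,300,270)),30):
    q=np.array([M@(onz(c,*p,.02)[:2]-B) for p in cv2.boxPoints(r)]);print("chip",q.mean(0),"xmax",q[:,0].max())
cv2.imwrite("pics/w3c.png",cv2.resize(w['img'][120:300,60:420],None,fx=2.2,fy=2.2))
```

```text
outer [[0.3478 0.1887 0.022 ]
 [0.5816 0.2084 0.022 ]
 [0.5981 0.0984 0.022 ]]
edge [0.4191 0.1889 0.014 ] [0.4241 0.0884 0.014 ]
[-0.1503  0.063 ]
[0.0843 0.0623]
[ 0.0912 -0.0487]
[-0.0792  0.057 ]
[-0.083  -0.0435]
chip [-0.0558 -0.0225] xmax -0.04295284581943517
chip [-0.0009 -0.0147] xmax 0.008108961170129308
chip [-0.0077  0.0302] xmax 0.003734720985925254
chip [-0.0488  0.0341] xmax -0.04072562664719449
```

View pics/w3c.png

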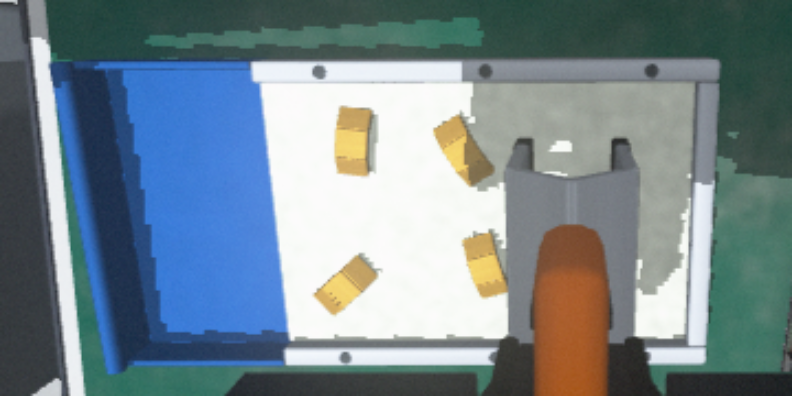

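Run:
```python
from h import *
np.set_printoptions(precision=4,suppress=True)
st,w,s=pickle.load(open("pics/w3.pkl","rb"));c=wristcam(st,w)
B=np.array([.503,.139]);a=np.radians(5);M=np.array([[np.cos(a),np.sin(a)],[-np.sin(a),np.cos(a)]])
for n,x,y,z in[("Lout",252,62,.022),("Lout+x",718,60,.022),("Lin",265,82,.022),("Lin+x",690,82,.022),("Rin top",290,347,.022),("Rin top+x",690,347,.022),("edge",262,84,.014),("edgeR",286,340,.014),("trayL front",52,63,.029),("trayR front",115,370,.029),("+x rim inner",694,90,.022),("rimR out",290,364,.022)]:
    p=onz(c,60+x/2.2,120+y/2.2,z);print(n,p,M@(p[:2]-B))
```

```text
Lout [0.4164 0.1945 0.022 ] [-0.0815  0.0628]
Lout+x [0.5832 0.2093 0.022 ] [0.0861 0.063 ]
Lin [0.4208 0.1878 0.022 ] [-0.0776  0.0558]
Lin+x [0.5742 0.2007 0.022 ] [0.0763 0.0553]
Rin top [0.4281 0.0843 0.022 ] [-0.0794 -0.048 ]
Rin top+x [0.5874 0.0977 0.022 ] [ 0.0805 -0.0485]
edge [0.4167 0.1861 0.014 ] [-0.0818  0.0545]
edgeR [0.4237 0.0835 0.014 ] [-0.0838 -0.0483]
trayL front [0.3491 0.1888 0.029 ] [-0.149   0.0631]
trayR front [0.3617 0.0719 0.029 ] [-0.1467 -0.0546]
+x rim inner [0.576 0.198 0.022] [0.0779 0.0524]
rimR out [0.4279 0.0768 0.022 ] [-0.0802 -0.0554]
```

The board yaw of 5° and the board line agree between views within about 3 mm. I'll lower the scraper onto the board about 7 mm behind the rearmost chip.

Request:
send_rows([
  {"x": 0.0,"y": 0,"z": -0.0027,"wx": 0,"wy": 0,"wz": 0,"claw": 0.005},
  {"x": 0.03,"y": 0,"z": -0.0027,"wx": 0,"wy": 0,"wz": 0,"claw": 0.005},
  {"x": 0.052,"y": 0,"z": -0.0027,"wx": 0,"wy": 0,"wz": 0,"claw": 0.005},
  {"x": 0.061,"y": 0,"z": -0.0027,"wx": 0,"wy": 0,"wz": 0,"claw": 0.005},
  {"x": 0.064,"y": 0,"z": -0.0027,"wx": 0,"wy": 0,"wz": 0,"claw": 0.005},
  {"x": 0.064,"y": 0,"z": -0.0027,"wx": 0,"wy": 0,"wz": 0,"claw": 0.005},
  {"x": 0.064,"y": 0,"z": -0.0027,"wx": 0,"wy": 0,"wz": 0,"claw": 0.005},
])

```text
time: 5.92
eef_pos: [0.5356, 0.1448, 0.0965]
ee_rot: [1.938, 1.569, 0.455]
wrist_force: [-0.4, -0.2, -2.0]
finger_gap: 0.0135
```

Request:
send_rows([
  {"x": 0.0015,"y": 0,"z": 0.001,"wx": 0,"wy": 0,"wz": 0,"claw": 0.005},
  {"x": 0.0025,"y": 0,"z": 0.001,"wx": 0,"wy": 0,"wz": 0,"claw": 0.005},
  {"x": 0.0025,"y": 0,"z": 0.001,"wx": 0,"wy": 0,"wz": 0,"claw": 0.005},
])

```text
time: 6.3
eef_pos: [0.5354, 0.1436, 0.0936]
ee_rot: [1.75, 1.57, 0.266]
wrist_force: [0.0, -0.5, 0.6]
finger_gap: 0.0136
```

The lips touch the face at TCP z 0.0936 (0.0935 predicted), with about 2.5 N of contact. Now the wipe.

Request:
send_rows([
  {"x": 0.0,"y": -0.006,"z": 0,"wx": 0,"wy": 0,"wz": 0,"claw": 0.005},
  {"x": 0.0,"y": -0.016,"z": 0,"wx": 0,"wy": 0,"wz": 0,"claw": 0.005},
  {"x": 0.0,"y": -0.026,"z": 0,"wx": 0,"wy": 0,"wz": 0,"claw": 0.005},
  {"x": 0.0,"y": -0.036,"z": 0,"wx": 0,"wy": 0,"wz": 0,"claw": 0.005},
  {"x": 0.0,"y": -0.046,"z": 0,"wx": 0,"wy": 0,"wz": 0,"claw": 0.005},
  {"x": 0.0,"y": -0.056,"z": 0,"wx": 0,"wy": 0,"wz": 0,"claw": 0.005},
  {"x": 0.0,"y": -0.066,"z": 0,"wx": 0,"wy": 0,"wz": 0,"claw": 0.005},
  {"x": 0.0,"y": -0.074,"z": 0,"wx": 0,"wy": 0,"wz": 0,"claw": 0.005},
  {"x": 0.0,"y": -0.08,"z": 0,"wx": 0,"wy": 0,"wz": 0,"claw": 0.005},
  {"x": 0.0,"y": -0.08,"z": 0,"wx": 0,"wy": 0,"wz": 0,"claw": 0.005},
])

```text
time: 7.55
eef_pos: [0.4546, 0.1369, 0.0935]
ee_rot: [-2.37, 1.57, 2.429]
wrist_force: [1.6, -0.3, 8.0]
finger_gap: 0.0137
```

Run:
```python
from h import *
from rig import bot,viewer
np.set_printoptions(precision=4,suppress=True)
st=bot.state();w=viewer.capture("wrist");c=wristcam(st,w);s=viewer.capture("scene")
print(st['time'],st['finger_gap'],st['wrist_force'])
plan(st,[((.412,.1327,.0935),5)])
a=cv2.resize(w['img'][100:320,0:420],(400,210));b=cv2.resize(s['img'][220:325,140:340],(400,210))
cv2.imwrite("pics/m4.png",np.vstack([cv2.resize(a,(780,410)),cv2.resize(b,(780,410))])[:, :])
m=cv2.imread("pics/m4.png");cv2.imwrite("pics/m4.png",cv2.resize(m,(571,600)))
for a_,r in blobs(mask(w['img'],(12,80,80),(30,255,255),(0,120,340,290)),25): print("chip px",np.round(r[0]),a_,onz(c,*r[0],.02))
```

```text
7.55 0.013731574822469863 [ 1.633  -0.2902  7.9767]
now [0.4546 0.1369 0.0935] jaw 5.0 down [-0.0006  0.0005 -1.    ]
(0.412, 0.1327, 0.0935) 5 -> [-0.     -0.0428  0.0005] w [-0.    -0.006  0.005]
chip px [278. 270.] 595.5 [0.4288 0.1208 0.02  ]
chip px [320. 266.] 1034.5 [0.4565 0.1268 0.02  ]
chip px [284. 200.] 505.0 [0.4299 0.1694 0.02  ]
chip px [259. 201.] 292.5 [0.414  0.1677 0.02  ]
```

View pics/m4.png

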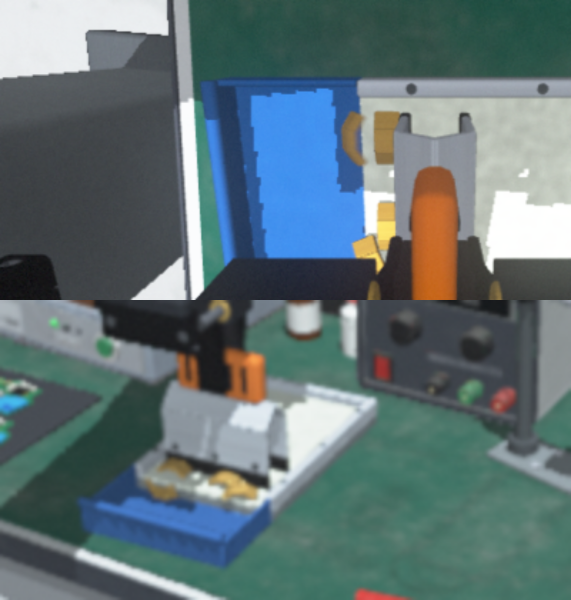

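Both pictures show all four chips ahead of the front lip, with the first pair tipping over the board's open edge. I'll continue past the edge.

Request:
send_rows([
  {"x": -0.0005,"y": -0.006,"z": 0,"wx": 0,"wy": 0,"wz": 0,"claw": 0.005},
  {"x": -0.0005,"y": -0.013,"z": 0,"wx": 0,"wy": 0,"wz": 0,"claw": 0.005},
  {"x": -0.0005,"y": -0.02,"z": 0,"wx": 0,"wy": 0,"wz": 0,"claw": 0.005},
  {"x": -0.0005,"y": -0.027,"z": 0,"wx": 0,"wy": 0,"wz": 0,"claw": 0.005},
  {"x": -0.0005,"y": -0.034,"z": 0,"wx": 0,"wy": 0,"wz": 0,"claw": 0.005},
  {"x": -0.0005,"y": -0.04,"z": 0,"wx": 0,"wy": 0,"wz": 0,"claw": 0.005},
  {"x": -0.0005,"y": -0.046,"z": 0,"wx": 0,"wy": 0,"wz": 0,"claw": 0.005},
  {"x": -0.0005,"y": -0.046,"z": 0,"wx": 0,"wy": 0,"wz": 0,"claw": 0.005},
  {"x": -0.0005,"y": -0.046,"z": 0,"wx": 0,"wy": 0,"wz": 0,"claw": 0.005},
])

```text
time: 8.78
eef_pos: [0.4086, 0.1326, 0.0935]
ee_rot: [-1.47, 1.569, -2.954]
wrist_force: [-1.2, -0.1, 4.6]
finger_gap: 0.0137
```

Run:
```python
from h import *
from rig import bot,viewer
np.set_printoptions(precision=4,suppress=True)
st=bot.state();w=viewer.capture("wrist");c=wristcam(st,w);s=viewer.capture("scene")
print(st['time'],st['finger_gap'],st['wrist_force'])
plan(st,[((.412,.1327,.0935),5)])
a=w['img'][100:320,0:420];b=s['img'][220:325,140:340]
cv2.imwrite("pics/m5.png",np.vstack([cv2.resize(a,(571,300)),cv2.resize(b,(571,300),interpolation=cv2.INTER_CUBIC)]))
for a_,r in blobs(mask(w['img'],(12,80,80),(30,255,255),(0,120,340,290)),25): print("chip px",np.round(r[0]),a_,onz(c,*r[0],.008))
```

```text
8.775 0.013729488709880494 [-1.1578 -0.133   4.6192]
now [0.4086 0.1326 0.0935] jaw 4.98 down [-0.0022 -0.0004 -1.    ]
(0.412, 0.1327, 0.0935) 5 -> [-0.0001  0.0034  0.0002] w [-0.004  0.002  0.022]
chip px [320. 266.] 841.5 [0.4111 0.1178 0.008 ]
chip px [281. 192.] 128.0 [0.3804 0.1685 0.008 ]
chip px [309. 192.] 232.0 [0.3994 0.1701 0.008 ]
```

View pics/m5.png

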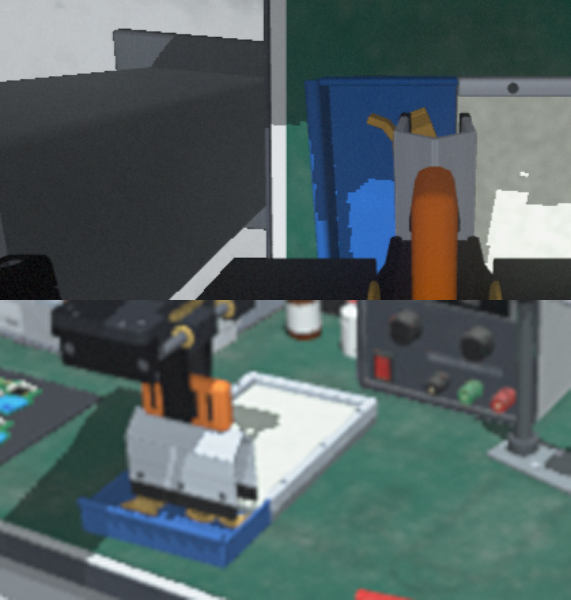

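The white face is empty. In the wrist view two chips at about (380,122) and (425,122) lie at the scraper's end in the tray, and one may be leaning. I'll lift away and check in the top view.

Request:
send_rows([
  {"x": -0.03,"y": 0,"z": 0,"wx": 0,"wy": 0,"wz": 0,"claw": 0.005},
  {"x": -0.07,"y": 0.01,"z": 0,"wx": 0,"wy": 0,"wz": 0,"claw": 0.005},
  {"x": -0.11,"y": 0.03,"z": 0.04,"wx": 0,"wy": 0,"wz": 0,"claw": 0.005},
  {"x": -0.11,"y": 0.05,"z": 0.09,"wx": 0,"wy": 0,"wz": 0,"claw": 0.005},
  {"x": -0.11,"y": 0.07,"z": 0.14,"wx": 0,"wy": 0,"wz": 0,"claw": 0.005},
  {"x": -0.11,"y": 0.07,"z": 0.18,"wx": 0,"wy": 0,"wz": 0,"claw": 0.005},
  {"x": -0.11,"y": 0.07,"z": 0.18,"wx": 0,"wy": 0,"wz": 0,"claw": 0.005},
])

```text
time: 9.75
eef_pos: [0.4937, -0.0447, 0.2023]
ee_rot: [-1.115, 1.567, -2.606]
wrist_force: [-0.6, 0.1, -2.2]
finger_gap: 0.0136
```

Run:
```python
from h import *
from rig import bot,viewer
np.set_printoptions(precision=4,suppress=True)
st=bot.state();t=viewer.capture("top");s=viewer.capture("scene")
print(st['time'],st['finger_gap'],st['wrist_force']);plan(st,[])
pickle.dump((st,t,s),open("pics/p6.pkl","wb"))
a=t['img'][220:350,160:360];b=s['img'][220:325,140:340]
cv2.imwrite("pics/m6.png",np.vstack([cv2.resize(a,(571,360),interpolation=cv2.INTER_CUBIC),cv2.resize(b,(571,240),interpolation=cv2.INTER_CUBIC)]))
B=np.array([.5035,.140]);a=np.radians(5);M=np.array([[np.cos(a),np.sin(a)],[-np.sin(a),np.cos(a)]])
for a_,r in blobs(mask(t['img'],(12,60,70),(32,255,255),(180,220,250,345)),8): print("chip px",np.round(r[0]),np.round(r[1]),a_,M@(onz(t,*r[0],.008)[:2]-B)+[.117,0])
```

```text
9.75 0.013612382791011197 [-0.6366  0.0602 -2.173 ]
now [ 0.4937 -0.0447  0.2023] jaw 4.57 down [-0.0033 -0.002  -1.    ]
chip px [204. 324.] [ 3. 10.] 9.0 [-0.0018  0.0342]
chip px [204. 315.] [ 5. 11.] 41.5 [0.0157 0.0337]
chip px [225. 313.] [ 5. 12.] 43.0 [ 0.0156 -0.0133]
```

View pics/m6.png

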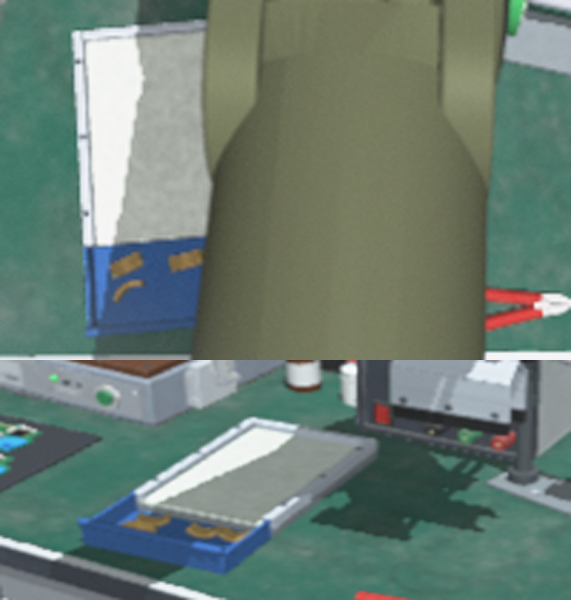

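All chips appear to be in the tray: three are visible from above, and the scene view shows both pairs. Now I measure the bar line precisely.

Run:
```python
from h import *
from rig import bot
np.set_printoptions(precision=4,suppress=True)
def barfit(c,p0,p1,skip,z=.15):
    g=cv2.GaussianBlur(cv2.cvtColor(c['img'],cv2.COLOR_BGR2HSV),(3,1),0).astype(float)
    pts=[]
    for f in np.linspace(0,1,40):
        u,v=np.array(p0)*(1-f)+np.array(p1)*f
        if skip[0]<u<skip[1]: continue
        uu=int(round(u));col=g[int(v)-9:int(v)+10,uu,:]
        low=(col[:,1]<45)&(col[:,2]>120)
        idx=np.where(low)[0]
        if len(idx)<3: continue
        # run nearest to centre
        runs=np.split(idx,np.where(np.diff(idx)>1)[0]+1);r=min(runs,key=lambda q:abs(q.mean()-9))
        pts.append((uu,int(v)-9+r.mean(),len(r)))
    return np.array(pts)
t=load("top0");s=load("scene0")
P=barfit(t,(303,207),(432,237),(328,352));print("widths",P[:,2])
W=np.array([onz(t,u,v,.15) for u,v,_ in P]);k=np.polyfit(W[:,1],W[:,0],1);print("top line x=",k,"resid",np.std(W[:,0]-np.polyval(k,W[:,1])),"ang",np.degrees(np.arctan(k[0])))
Q=barfit(s,(368,230),(430,251),(0,0));print("sc widths",Q[:,2])
W2=np.array([onz(s,u,v,.15) for u,v,_ in Q]);print("scene at z.15: offset x from top line",(W2[:,0]-np.polyval(k,W2[:,1])).round(4))
for y in(-.12,-.176,-.22): print(y,np.polyval(k,y))
plan(bot.state(),[((np.polyval(k,-.2197),-.2197,.28),np.degrees(-np.arctan(k[0])))])
```

```text
widths [7. 6. 6. 7. 6. 6. 6. 7. 7. 7. 6. 6. 6. 7. 6. 6. 7. 7. 6. 6. 7. 7. 6. 6.
 7. 7. 7. 6. 7. 7. 6. 6. 6.]
top line x= [0.2401 0.6148] resid 0.00033207752666598736 ang 13.503120631501549
sc widths [ 7. 15. 14. 15. 14. 14. 14. 14. 13. 14. 13. 13. 13. 13. 13. 13. 13. 13.
 14. 13. 19. 19. 19. 19. 19. 19. 19. 19. 19. 19. 19. 19. 19. 19.  6. 11.
 18. 19. 19. 19.]
scene at z.15: offset x from top line [ 0.0025  0.0093  0.0087  0.0097  0.0091  0.012   0.011   0.0124  0.0133
  0.0128  0.0137  0.0151  0.0141  0.0131  0.0145  0.0135  0.0149  0.0138
  0.0147  0.0142  0.0056  0.0033  0.006   0.0051  0.0064  0.0055  0.0031
  0.0059  0.0049  0.0062  0.0053  0.0066  0.0057  0.007   0.0006 -0.0057
  0.0046  0.0091  0.0068  0.0059]
-0.12 0.5859908476442865
-0.176 0.5725432112385482
-0.22 0.5619772112054681
now [ 0.4939 -0.0403  0.2024] jaw 4.93 down [-0.0029  0.0003 -1.    ]
(np.float64(0.5620492521147845), -0.2197, 0.28) -13.503120631501549 -> [-0.0779  0.0523  0.1846] w [ 3.072 -0.001  0.028]
```

Request:
send_rows([
  {"x": -0.05,"y": 0,"z": 0,"wx": 0,"wy": 0,"wz": 0,"claw": 0.005},
  {"x": -0.078,"y": 0.0,"z": 0.03,"wx": 1,"wy": 0,"wz": 0,"claw": 0.005},
  {"x": -0.078,"y": 0.013,"z": 0.08,"wx": 2,"wy": 0,"wz": 0,"claw": 0.005},
  {"x": -0.078,"y": 0.03,"z": 0.13,"wx": 3.07,"wy": 0,"wz": 0,"claw": 0.005},
  {"x": -0.078,"y": 0.0523,"z": 0.1846,"wx": 3.07,"wy": 0,"wz": 0,"claw": 0.005},
  {"x": -0.078,"y": 0.0523,"z": 0.1846,"wx": 3.07,"wy": 0,"wz": 0,"claw": 0.005},
  {"x": -0.078,"y": 0.0523,"z": 0.1846,"wx": 3.07,"wy": 0,"wz": 0,"claw": 0.005},
  {"x": -0.078,"y": 0.0523,"z": 0.1846,"wx": 3.07,"wy": 0,"wz": 0,"claw": 0.005},
])

```text
time: 10.85
eef_pos: [0.5632, -0.2174, 0.2816]
ee_rot: [-3.027, 1.569, 1.454]
wrist_force: [-0.1, 0.8, -2.3]
finger_gap: 0.0133
```

Run:
```python
from h import *
from rig import bot,viewer
np.set_printoptions(precision=4,suppress=True)
st=bot.state();w=viewer.capture("wrist");c=wristcam(st,w);t=viewer.capture("top")
print(st['time'],st['finger_gap'],st['wrist_force']);plan(st,[((.562,-.2197,.28),-13.5)])
B=np.array([.5035,.140]);a=np.radians(5);M=np.array([[np.cos(a),np.sin(a)],[-np.sin(a),np.cos(a)]])
for a_,r in blobs(mask(t['img'],(12,60,70),(32,255,255),(180,220,250,345)),6): print("chip px",np.round(r[0]),np.round(r[1]),a_,M@(onz(t,*r[0],.008)[:2]-B)+[.117,0])
print("pred bar px in wrist",[np.round(proj(c,(.6148+.2401*y,y,.15))) for y in(-.05,-.08,-.11,-.14,-.17)], "lip z0.2")
pickle.dump((st,w,t),open("pics/p7.pkl","wb"))
im=w['img'].copy();
for y in np.arange(-.17,-.03,.02): cv2.circle(im,tuple(int(round(v)) for v in proj(c,(.6148+.2401*y,y,.15))),2,(255,0,255),-1)
cv2.imwrite("pics/w7.png",im)
```

```text
10.85 0.013317139407677507 [-0.0692  0.7937 -2.303 ]
now [ 0.5632 -0.2174  0.2816] jaw -13.25 down [ 0.0002  0.002  -1.    ]
(0.562, -0.2197, 0.28) -13.5 -> [ 0.0016 -0.0007  0.0025] w [ 0.042 -0.019  0.002]
chip px [204. 324.] [ 3. 10.] 8.0 [-0.0018  0.0342]
chip px [204. 315.] [ 4. 11.] 40.5 [0.0161 0.0339]
chip px [230. 312.] [ 5. 23.] 86.0 [ 0.0174 -0.0241]
pred bar px in wrist [array([318., -11.]), array([318.,  38.]), array([318.,  85.]), array([318., 128.]), array([318., 169.])] lip z0.2
```

View pics/w7.png

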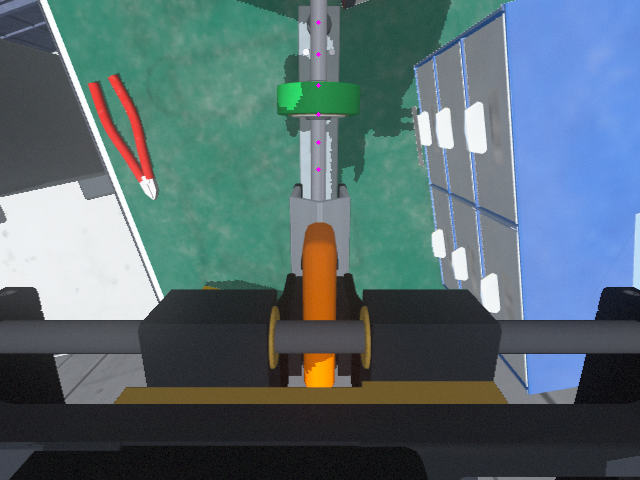

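The picture shows the bar (column 318) running straight into the scraper's centre (319), with the roll's near face at row 118, well clear of the scraper's end at row 190. The top view puts all four chips in the tray. Lowering now.

Request:
send_rows([
  {"x": 0.02,"y": 0,"z": 0.001,"wx": 0,"wy": 0,"wz": 0,"claw": 0.005},
  {"x": 0.045,"y": 0,"z": 0.001,"wx": 0,"wy": 0,"wz": 0,"claw": 0.005},
  {"x": 0.07,"y": 0,"z": 0.001,"wx": 0,"wy": 0,"wz": 0,"claw": 0.005},
  {"x": 0.088,"y": 0,"z": 0.001,"wx": 0,"wy": 0,"wz": 0,"claw": 0.005},
  {"x": 0.096,"y": 0,"z": 0.001,"wx": 0,"wy": 0,"wz": 0,"claw": 0.005},
  {"x": 0.098,"y": 0,"z": 0.001,"wx": 0,"wy": 0,"wz": 0,"claw": 0.005},
  {"x": 0.098,"y": 0,"z": 0.001,"wx": 0,"wy": 0,"wz": 0,"claw": 0.005},
])

```text
time: 11.82
eef_pos: [0.5632, -0.2211, 0.1843]
ee_rot: [1.556, 1.57, -0.25]
wrist_force: [0.2, -0.7, -2.2]
finger_gap: 0.0137
```

Request:
send_rows([
  {"x": 0.003,"y": 0,"z": 0,"wx": 0,"wy": 0,"wz": 0,"claw": 0.005},
  {"x": 0.005,"y": 0,"z": 0,"wx": 0,"wy": 0,"wz": 0,"claw": 0.005},
  {"x": 0.0065,"y": 0,"z": 0,"wx": 0,"wy": 0,"wz": 0,"claw": 0.005},
  {"x": 0.0065,"y": 0,"z": 0,"wx": 0,"wy": 0,"wz": 0,"claw": 0.005},
])

```text
time: 12.32
eef_pos: [0.5627, -0.2209, 0.1785]
ee_rot: [3.002, 1.57, 1.197]
wrist_force: [-3.5, 1.5, 5.6]
finger_gap: 0.0139
```

Contact now, with the V riding slightly to the +x side of the bar (Fx −3.5 N). I'll ease it back 1.5 mm and lower the rest.

Request:
send_rows([
  {"x": 0.0,"y": -0.0015,"z": 0,"wx": 0,"wy": 0,"wz": 0,"claw": 0.005},
  {"x": 0.001,"y": -0.0015,"z": 0,"wx": 0,"wy": 0,"wz": 0,"claw": 0.005},
  {"x": 0.001,"y": -0.0015,"z": 0,"wx": 0,"wy": 0,"wz": 0,"claw": 0.005},
])

```text
time: 12.7
eef_pos: [0.5612, -0.2206, 0.177]
ee_rot: [3.042, 1.57, 1.237]
wrist_force: [-3.7, 1.4, 5.5]
finger_gap: 0.0137
```

Request:
send_rows([
  {"x": 0.0,"y": -0.001,"z": 0,"wx": 0,"wy": 0,"wz": 0,"claw": 0.02},
  {"x": 0.0,"y": -0.001,"z": 0,"wx": 0,"wy": 0,"wz": 0,"claw": 0.04},
  {"x": 0.0,"y": -0.001,"z": 0,"wx": 0,"wy": 0,"wz": 0,"claw": 0.05},
  {"x": 0.0,"y": -0.001,"z": 0,"wx": 0,"wy": 0,"wz": 0,"claw": 0.05},
  {"x": 0.0,"y": -0.001,"z": 0,"wx": 0,"wy": 0,"wz": 0,"claw": 0.05},
  {"x": -0.02,"y": -0.001,"z": 0,"wx": 0,"wy": 0,"wz": 0,"claw": 0.05},
  {"x": -0.05,"y": -0.001,"z": 0,"wx": 0,"wy": 0,"wz": 0,"claw": 0.05},
  {"x": -0.1,"y": -0.001,"z": 0,"wx": 0,"wy": 0,"wz": 0,"claw": 0.05},
  {"x": -0.12,"y": -0.001,"z": 0,"wx": 0,"wy": 0,"wz": 0,"claw": 0.05},
  {"x": -0.12,"y": -0.001,"z": 0,"wx": 0,"wy": 0,"wz": 0,"claw": 0.05},
  {"x": -0.12,"y": -0.001,"z": 0,"wx": 0,"wy": 0,"wz": 0,"claw": 0.05},
])

```text
time: 14.08
eef_pos: [0.56, -0.2201, 0.2956]
ee_rot: [-1.884, 1.57, 2.594]
wrist_force: [-0.1, -0.5, -0.3]
finger_gap: 0.0502
```

Run:
```python
from h import *
from rig import bot,viewer
np.set_printoptions(precision=4,suppress=True)
st=bot.state();w=viewer.capture("wrist");c=wristcam(st,w);t=viewer.capture("top");s=viewer.capture("scene")
print(st['time'],st['finger_gap'],st['wrist_force']);plan(st,[])
for nm,cc in(("wrist",c),("scene",s)):
  for a,r in blobs(mask(cc['img'],(5,150,100),(18,255,255),(0,0,640,300)),100):
    print(nm,"orange",a,np.round(r[0],1),np.round(r[1]),r[2]); print(onz(cc,*r[0],.1993 if nm=="wrist" else .181),np.array([onz(cc,*p,.1993) for p in cv2.boxPoints(r)]))
print("pred scene px of handle centre",proj(s,(.5622,-.2207,.181)),"top z.199",proj(s,(.5622,-.2207,.199)),"bottom z.163",proj(s,(.5622,-.2207,.163)))
t0=load("top0");s0=load("scene0")
for n,i,j in(("top0",t0,t),("scene0",s0,s)):
  for a,r in blobs(mask(j['img'],(50,130,70),(78,255,255),(320,180,375,250)),60): print(n,"green now",np.round(r[0],1),a)
  for a,r in blobs(mask(i['img'],(50,130,70),(78,255,255),(320,180,375,250)),60): print(n,"green start",np.round(r[0],1),a)
```

```text
14.075 0.05016507089256723 [-0.0931 -0.5009 -0.2939]
now [ 0.56   -0.2201  0.2956] jaw -13.44 down [-0.0008  0.0005 -1.    ]
wrist orange 1621.0 [321. 234.] [96. 18.] 90.0
[ 0.5632 -0.215   0.1993] [[ 0.5652 -0.1795  0.1993]
 [ 0.5775 -0.1825  0.1993]
 [ 0.5611 -0.2535  0.1993]
 [ 0.5478 -0.2503  0.1993]]
scene orange 505.5 [398.2 226.4] [35. 17.] 18.43494987487793
[ 0.5605 -0.2196  0.181 ] [[ 0.4949 -0.2058  0.1993]
 [ 0.5683 -0.1866  0.1993]
 [ 0.5519 -0.2595  0.1993]
 [ 0.4822 -0.2737  0.1993]]
pred scene px of handle centre (np.float64(399.048597206085), np.float64(226.196151692613)) top z.199 (np.float64(399.800131819256), np.float64(217.67743560412373)) bottom z.163 (np.float64(398.3080237415247), np.float64(234.59062212244424))
top0 green now [338.9 216. ] 239.5
top0 green start [338.6 215.8] 252.0
scene0 green now [353.9 225.1] 210.0
scene0 green start [354.3 224.7] 217.5
```

Run:
```python
from h import *
from rig import bot,viewer
c=viewer.capture("scene");t=viewer.capture("top")
print([np.round(r[0],1) for a,r in blobs(mask(c['img'],(5,150,100),(18,255,255),(360,200,440,260)),100)])
print([(np.round(r[0]),a) for a,r in blobs(mask(t['img'],(12,60,70),(32,255,255),(180,220,250,345)),6)])
print(bot.job_done())
```

```text
[array([398.2, 226.4])]
[(array([204., 324.]), 9.0), (array([204., 315.]), 41.5), (array([230., 312.]), 86.0)]
the job is handed in; nothing more can be done
None
```

I wiped all four offcuts into the chip tray in one stroke, hung the scraper on the bar of the tool rail, and handed the job in at about 14 s of the 51 s allowed. No verdict is reported, so this rests on my own last checks.

- **Offcuts:** the last top view shows two offcuts on the tray's left side and a third patch the size of two lying side by side, and the board face is empty. One of the left pair looks to be standing on its side, but still inside the tray. I did not measure offcut heights directly.
- **Scraper:** it is released and still, about 46 mm from the bar's middle on the side away from the roll. Its handle appears within 1 pixel of where a fully seated scraper should be, and it seated at tool height 0.177 m against 0.1768 m predicted.
- **Roll of tape:** its position changed by less than 0.5 pixel, so it was not pushed along.
- **Bystanders:** I did not re-measure the bottles, bin or cutters at the end. No move came close to them.

**Disagreements:**
- The first move call was refused because of the row format, with no motion.
- The top and wrist views of the board differed by about 3–4 mm sideways, so I used the average.
- The scene camera's fit of the bar was spoiled by the grey background, so I did not use it. The top and wrist views agreed on the bar.

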